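# Ready a roller pump for new tubing

## Task

Get the roller pump ready for new tubing: lift the sprung index plunger on its rotor, turn the rotor from the park hole to the open load hole, and let the plunger drop fully home there. Then push the sprung shoe arm back by its upright handle until the pawl has clicked behind the arm's last ratchet tooth and a little further, so that the arm stands clear of the pawl, and finish while still holding it back so that the tubing can be laid in. Leave the things standing round the pump where they are.

Things in the scene. Friction and masses are not known exactly. Their poses are not given: they have to be found in the camera images.
- pump: White-painted bench roller pump, 245 x 235 mm, its flat grey deck at 63 mm, fixed to the table. Origin: under the pump at table height, near the middle of its footprint; the pump reaches 125 mm from it to -x (front panel, towards the robot), 120 mm to +x, 105 mm to +y, 130 mm to -y. z up. The rotor stands on the left half of the deck, the shoe arm with pivot, ratchet and pawl on the right half.
- rotor_axis (a point): Vertical axis of the rotor, at the top face of the round steel index plate (72 mm above the table).
- load_hole (a point): Mouth of the open (load) hole in the index plate: a brass bushing, 42 mm from the rotor axis, with a 10 mm bore. It lies 65 degrees clockwise (from above) from the park hole, in which the plunger stands at the start.
- rotor (a joint): Turn of the rotor in rad, growing clockwise seen from above: 0 = plunger over the park hole, 1.134 = over the load hole. Turns easily (about 0.03 N m), in either direction, when the plunger is up; each hole gives the seated plunger about 0.025 rad of play.
- plunger (a joint): Lift of the index plunger in m: 0 = fully home in a hole, 0.014 = highest. The nose is 8 mm down in the hole, so it must be lifted about 9 mm or more to turn the rotor. A spring presses it down with 5 N at home and 8 N at the top. Its round nose (8 mm thick) slides on the index plate between the holes and drops into a hole when within about 2 mm of its middle.
- plunger_knob (a point): Centre of the round black knob on the plunger, on the end of the rotor's index arm: 26 mm in diameter and 13 mm tall there (120 to 144 mm above the table over all, when home). It turns freely on its stem, rises with the plunger and travels round the rotor axis at 42 mm. Within 75 mm of it nothing else stands higher than 116 mm above the table.
- shoe_arm (a joint): Swing of the shoe arm in rad, counter-clockwise from above: 0 = sprung shut against the rotor, 0.44 = its end stop. The spring resists with about 6 N at the handle when shut and about 11 N when fully back, with 3 to 5 N more while the pawl climbs a tooth. The pawl clicks behind the three teeth at about 0.20, 0.26 and 0.33; let go beyond the last click, the arm falls back on to the pawl at about 0.325.
- shoe_pivot (a point): Vertical pivot axis of the shoe arm, on the far right of the deck; point 116 mm above the table.
- handle_grip (a point): Point on the axis of the upright black push handle, 120 mm above the table; the handle is a round post 16 mm thick that widens to 19 mm near its top; it stands on the arm's free end from 95 to 143 mm above the table, 142 mm from the pivot. At swing 0 it lies from the pivot in the pump's -x direction and is pushed towards the pump's -y, along the arc about the pivot. The arm's top below it lies 92 mm above the table.
- push_handle: The same upright handle, a sleeve that turns freely on its pin on the shoe arm; origin on its axis at its foot, 92 mm above the table.
- pawl (a joint): Slide of the sprung pawl in m: 0 = fully forward (dropped between or behind the teeth), about 0.005 = riding over the tip of a tooth. It moves by itself.
- vial: Bystander: small brown glass bottle, 38 x 96 mm, left of the pump; origin under its base.
- beaker: Bystander: small clear beaker, 48 x 58 mm, left of the pump; origin under its base.
- tape: Bystander: roll of paper tape lying flat, 64 x 19 mm, left of the pump; origin under its middle.

How it is judged:
On the way, in this order (a step that is already met when the one before it is completed fails the run):
1. the plunger is lifted out of the park hole (value of joint plunger above 0.0085 m and value of joint shoe_arm below 0.1 rad), for 0.1 s.
2. the rotor stands at the load hole with the plunger dropped home (value of joint rotor between 1.074 and 1.194 rad and value of joint plunger below 0.002 m), for 0.2 s.
3. the arm is pushed back and its pawl rides up a tooth (value of joint shoe_arm above 0.12 rad and value of joint pawl above 0.002 m).
At the end, for the whole second after the job is handed in: Plunger home within 2 mm in the load hole, rotor within 0.06 rad of it; shoe arm held still by its handle with over 2 N, swung beyond 0.355 rad, past the last tooth (the pawl alone would catch it at 0.325), the pawl dropped behind that tooth to within 1.5 mm (all of step 2 and value of joint shoe_arm above 0.355 rad and value of joint pawl below 0.0015 m and velocity of joint shoe_arm between -0.1 and 0.1 rad/s and (contact force between push_handle and the fingers above 2 N or contact force between push_handle and the arm above 2 N)); the arm keeps its last pose, push and grip.
It fails at once if a bystander was shifted by more than 20 mm (distance of any of vial, beaker, tape from where it was at the start of the episode above 0.02 m).
It also fails if it takes over 40 s, if anything falls off the work surface, if the arm or the gripper's body presses on something with over 40 N, if the wrist force passes 120 N, or if a joint passes its speed limit or range.

## Robot

A 6-joint arm with a two-finger parallel gripper is mounted at the origin on the work surface; the furniture and walls round the work are solid. World frame = base frame: x ahead of the robot, y to its left, z up, the work surface at z = 0. Lengths are in m, angles in rad, forces in N, time in s.
With the tool pointing down it reaches from about 0.35 to 0.975 m from the base axis. Payload 4.9 kg.
Tool frame: the origin (TCP) lies midway between the tips of the shut fingers; the grasp point (between the pads) lies 19 mm behind it; z points along the fingers, y is the direction in which the jaws open and shut (so a half turn about z gives the same grasp; the last joint's range is limited). The gripper opens to 85 mm and grips with 20 to 120 N. Pads are 22 mm wide; open, the fingers measure 114 mm over their backs; the gripper's body (76 mm by 85 mm) begins 54 mm behind the grasp point. The pads swing forward as they close: fully open they stand 13 mm farther back than shut.
Start: joints at [-1.29, 0.053, 1.613, -0, 1.476, -0.119], TCP at [0.243, -0.576, 0.202] pointing down, gripper open.
Joint ranges: [-3.01, 3.01], [-1.01, 2.22], [0.06, 2.58], [-1.02, 4.17], [0.09, 2.62], [-3.14, 3.14]. Speed limits (rad/s): [2.57, 2.57, 3.14, 3.14, 3.14, 3.14].

## Interface

Orientations are given as a unit quaternion [w, x, y, z].
In Python, from plant import state, grab_frame, camera_info, job_done, cut_out gives the robot as it stands.
- The arm moves only by the tool step_arm, never from a script. Its argument "moves" is a list of rows, each a list of 7 numbers: the shift along the tool's x, y, z in m, then the turn, a rotation vector about the tool's x, y, z in rad, then the finger opening in m, from 0 to 0.0854. A call has 1 to 8 rows; each row shifts and turns the commanded pose from where the row before left it, along the tool's axes as they then stand; what a row does not reach is not made up. A row lasts 1/10 s, in which the tool goes at most 50 mm and 8.59 degrees, less where a joint would pass 70% of its speed; a pose out of reach is approached as far as the arm can. A call is refused whole if a number of a shift passes 0.05 or a number of a turn 0.15, either way. A call with a gripper value outside its range is refused whole. The fingers move at their own pace and stop on an object; the grip force is fixed at half the most. Time passes only in rows, so rows that do not move let the fingers close. It gives the time, the measured TCP pose, the force and the opening at its end, in the units of the state.
- state(): the state, without advancing time (a new reading comes with each control period).
- grab_frame(name): name is "scene" or "side" or "wrist"; returns (picture, depth): 384x512x3 uint8, red, green, blue; 384x512 float32, m along the optical axis (not along the pixel's ray), 0 where there is no reading.
- camera_info(name): a dict with "intrinsics" (3x3 intrinsics, pixels), "world_from_camera" (4x4, takes a point from camera to world coordinates). Camera axes: x right, y down, z forward; pixel columns grow to the right and rows downward; lengths in m; the calibration is good to about 2 mm. The wrist camera is an equidistant fisheye: a pixel r from the principal point sees the ray r / f radians off the axis. A picture is of the moment at which its call begins: read the wrist's pose just before it. camera_info takes no time and is no camera call; for the wrist camera it gives the pose at the moment of the call.
- job_done(): hands the job in, once; it reports no verdict.
Trained networks look in the newest picture that a camera, given by its name, has taken for a name from the list of things; names that differ only in an ending like _2 or _b are one class to them, and where a whole thing is asked for, a point or a joint stands for the part that bears it (a point fixed in the world has none). Each returns a list of dicts, best first, with "conf" (0 to 1); they miss things now and then, are a little off and sometimes report something else, mostly with a low value. They report only what shows in the picture. A call takes as long as a camera call.
- cut_out(camera, query): "mask" (384x512 bool, what is visible of it) and "point" ([column, row] in pixels, amid what is visible of it).
The state is a dict: "time": time; "joint_pos": joint angles; "joint_vel": joint speeds; "joint_efforts": joint torques, N m; "tool_pos": TCP position; "tool_rot": TCP orientation; "contact_force": force on the tool from outside, world axes, zero at the start; "ft_torque": the same for the moment, N m; "gripper_width": opening from 0.0 (shut) to 1.0 (fully open).
Only numpy, scipy, OpenCV 4.12 (cv2) and the standard library are available. Lean on these libraries where they do the work, as an engineer would, in place of code of your own. Each camera call takes 0.05 s, during which the arm holds its last target.

## Working session

There is one attempt and no reset: what is moved stays moved. The work goes in short steps, Python scripts to look and compute and a tool call to move; the robot and the scene stay as the last step left them, time stands still between calls to the robot, and variables do not carry over. Pictures are saved under pics/ and viewed, and the job is handed in when it is done.

Besides the shell and the picture viewer there is one more tool, called after "Emit:" as name([rows], argument=value, ...), one row to a line, values as JSON. step_arm: Moves the arm, as the interface text tells. Its arguments: {"type":"object","properties":{"moves":{"type":"array"}},"required":["moves"]}

```bash
mkdir -p pics; ls; python3 - <<'E'
from plant import *
import cv2,numpy as np
s=state();print(s)
for n in ("scene","side","wrist"):
    p,d=grab_frame(n);cv2.imwrite(f"pics/{n}0.png",p[:,:,::-1]);np.save(f"pics/{n}0d.npy",d)
    c=camera_info(n);print(n,np.round(np.array(c["intrinsics"]),1).tolist(),np.round(np.array(c["world_from_camera"]),3).tolist())
    for q in ("plunger_knob","push_handle","load_hole","rotor_axis","shoe_pivot","handle_grip","pump"):
        r=cut_out(n,q)
        for k in r[:2]:
            m=k["mask"];print(q,round(k["conf"],2),k["point"],m.sum())
print(state()["time"])
E
```

```text
pics
{'time': 0.0, 'joint_pos': array([-1.28997454e+00,  5.33703453e-02,  1.61432515e+00,  2.88693095e-05,
        1.47599245e+00, -1.19045971e-01]), 'joint_vel': array([ 6.63118133e-05,  9.32367701e-04,  2.56630848e-04,  3.18173500e-04,
       -2.11602657e-04,  6.00289614e-04]), 'joint_efforts': array([ 3.29103903e-03, -3.93671143e+01, -3.70175958e+01,  1.94202189e-04,
        6.95652081e-03,  7.03009661e-06]), 'tool_pos': array([ 0.24309867, -0.57503091,  0.20073612]), 'tool_rot': array([-1.04538103e-03,  9.80079448e-01,  1.98603064e-01, -7.03280567e-05]), 'contact_force': array([-0.14490439,  0.06991119,  0.08628909]), 'ft_torque': array([0.02035791, 0.01511777, 0.02642951]), 'gripper_width': 0.9978171094577091}
scene [[487.9, 0.0, 251.6], [0.0, 487.9, 198.2], [0.0, 0.0, 1.0]] [[0.933, -0.307, 0.186, 0.357], [-0.359, -0.798, 0.484, -0.466], [-0.001, -0.519, -0.855, 1.023], [0.0, 0.0, 0.0, 1.0]]
plunger_knob 0.57 [237.2, 214.5] 136
load_hole 0.78 [267.6, 261.1] 12149
rotor_axis 0.58 [268.6, 261.0] 12498
rotor_axis 0.38 [239.5, 212.7] 142
shoe_pivot 0.97 [263.9, 261.9] 12326
handle_grip 0.6 [251.9, 257.9] 143
pump 0.74 [264.8, 257.2] 12357
side [[397.9, 0.0, 251.9], [0.0, 397.9, 192.3], [0.0, 0.0, 1.0]] [[-0.454, 0.8, -0.392, 0.944], [0.891, 0.409, -0.196, 0.268], [0.004, -0.438, -0.899, 0.939], [0.0, 0.0, 0.0, 1.0]]
plunger_knob 0.51 [204.6, 173.3] 8699
push_handle 0.67 [206.2, 138.9] 112
push_handle 0.58 [190.2, 130.8] 49
load_hole 0.75 [208.1, 174.9] 8336
load_hole 0.6 [235.7, 147.9] 92
rotor_axis 0.66 [206.5, 174.0] 8542
shoe_pivot 0.65 [207.5, 179.1] 8519
pump 0.6 [205.8, 174.4] 8444
wrist [[297.3, 0.0, 255.9], [0.0, 297.3, 189.3], [0.0, 0.0, 1.0]] [[0.389, -0.888, -0.245, 0.305], [-0.921, -0.375, -0.104, -0.55], [0.0, 0.266, -0.964, 0.374], [0.0, 0.0, 0.0, 1.0]]
1.2
```

```bash
python3 - <<'E'
import cv2
a=cv2.imread("pics/scene0.png");b=cv2.imread("pics/side0.png")
cv2.imwrite("pics/sc_crop.png",cv2.resize(a[150:350,150:400],None,fx=3,fy=3,interpolation=cv2.INTER_CUBIC))
cv2.imwrite("pics/si_crop.png",cv2.resize(b[80:280,100:350],None,fx=3,fy=3,interpolation=cv2.INTER_CUBIC))
E
```

```text
(no output)
```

View pics/sc_crop.png

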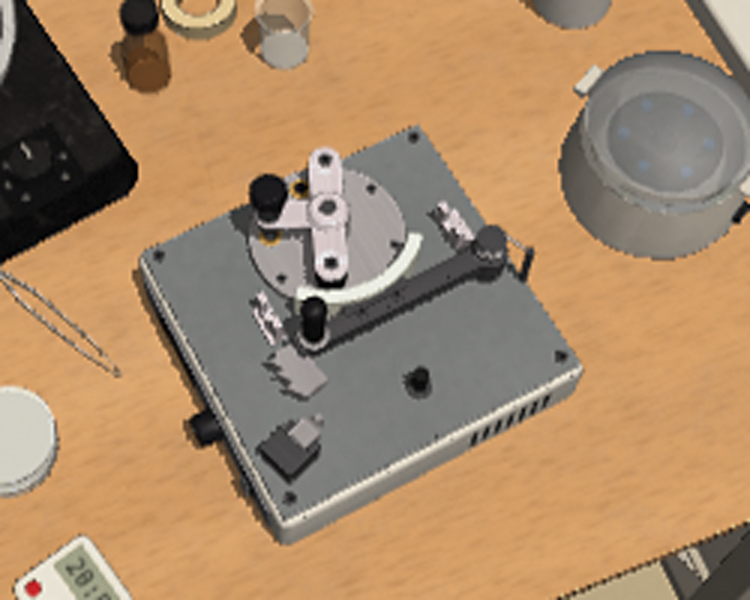

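View pics/si_crop.png

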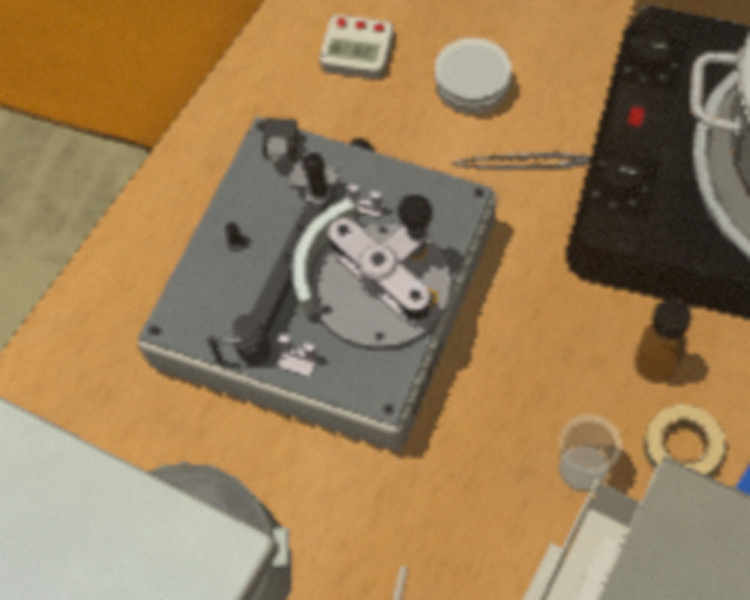

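View pics/scene0.png

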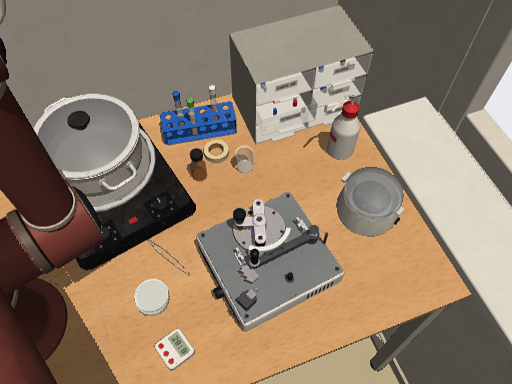

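```bash
cat > h.py <<'E'
import numpy as np,cv2
from plant import *
def pix2world(c,px,z):
    K=np.array(c["intrinsics"]);T=np.array(c["world_from_camera"])
    r=T[:3,:3]@np.array([(px[0]-K[0,2])/K[0,0],(px[1]-K[1,2])/K[1,1],1]);o=T[:3,3]
    return o+r*(z-o[2])/r[2]
def proj(c,P):
    K=np.array(c["intrinsics"]);T=np.array(c["world_from_camera"])
    q=T[:3,:3].T@(np.asarray(P)-T[:3,3]);return K[:2,:2]@(q[:2]/q[2])+K[:2,2]
E
python3 - <<'E'
from h import *
import numpy as np
sc=camera_info("scene");si=camera_info("side")
f=lambda x,y:(150+x/3,150+y/3)
g=lambda x,y:(100+x/3,80+y/3)
def show(n,a,b,z):
    print(n,z,pix2world(sc,f(*a),z).round(4)[:2] if a else None,pix2world(si,g(*b),z).round(4)[:2] if b else None)
show("knobtop",(268,183),(416,205),.144)
show("hub",(327,204),(378,258),.108)
show("hub",(327,204),(378,258),.116)
show("handle top",(316,304),(316,160),.143)
show("handle foot",(314,330),(318,185),.095)
show("pivot top",(491,236),(258,325),.116)
show("bushA",(300,187),(432,296),.072)
show("bushB",(270,238),(418,252),.072)
show("corner NL",(415,130),(398,425),.063)
show("corner FL",(145,255),(492,192),.063)
show("corner FR",(285,520),(257,122),.063)
show("corner BR",(580,367),(143,345),.063)
d=np.load("pics/scene0d.npy");T=np.array(sc["world_from_camera"]);K=np.array(sc["intrinsics"])
v,u=np.mgrid[:384,:512];P=np.stack([(u-K[0,2])/K[0,0]*d,(v-K[1,2])/K[1,1]*d,d],-1)@T[:3,:3].T+T[:3,3]
for n,a in (("knob",(268,183)),("hub",(327,204)),("pivot",(491,236)),("handle",(316,304)),("plate",(355,230)),("deck",(400,340))):
    x,y=f(*a);print(n,P[round(y),round(x)].round(4))
np.save("pics/P.npy",P)
# circle of plate: points with z .068-.076
m=(np.abs(P[...,2]-.072)<.002);m[:200]=0
ys,xs=np.nonzero((np.abs(P[...,2]-.072)<.0025));q=P[ys,xs]; 
print(q.min(0),q.max(0),len(q))
m=np.abs(P[...,2]-.063)<.003;ys,xs=np.nonzero(m);k=(xs>190)&(xs<350)&(ys>185)
r=cv2.minAreaRect(P[ys[k],xs[k],:2].astype(np.float32));print(r,cv2.boxPoints(r))
E
```

```text
knobtop 0.144 [0.5126 0.0121] [0.5086 0.015 ]
hub 0.108 [5.523e-01 3.000e-04] [ 5.469e-01 -2.000e-04]
hub 0.116 [ 0.5506 -0.0037] [0.5507 0.0023]
handle top 0.143 [ 0.5105 -0.085 ] [ 0.5071 -0.0762]
handle foot 0.095 [ 0.5104 -0.082 ] [ 0.5018 -0.0829]
pivot top 0.116 [ 0.6481 -0.0686] [ 0.645  -0.0515]
bushA 0.072 [0.5465 0.0394] [0.541  0.0448]
bushB 0.072 [0.5107 0.0072] [0.5094 0.0152]
corner NL 0.063 [0.6492 0.0596] [0.6511 0.0718]
corner FL 0.063 [0.4216 0.0315] [0.4225 0.0418]
corner FR 0.063 [ 0.4482 -0.1896] [ 0.4519 -0.1781]
corner BR 0.063 [ 0.6799 -0.1622] [ 0.6839 -0.1459]
knob [0.5113 0.0105 0.1474]
hub [ 0.5503 -0.0045  0.1174]
pivot [ 0.6504 -0.0669  0.1098]
handle [ 0.5102 -0.0839  0.1425]
plate [ 0.5698 -0.0103  0.0737]
deck [ 0.5683 -0.099   0.0684]
[ 0.0428955  -0.1837495   0.06950353] [0.96165696 0.48297941 0.07449919] 2103
((0.6020495891571045, -0.056799307465553284), (0.34696781635284424, 0.22872865200042725), 7.021475791931152) [[ 0.4158867   0.03550043]
 [ 0.44384676 -0.19151287]
 [ 0.7882125  -0.14909905]
 [ 0.7602524   0.07791425]]
```

Emit:
step_arm([
  [0.036,-0.03,-0.006,0,0,0,0.085],
  [0.036,-0.03,-0.006,0,0,0,0.085],
  [0.036,-0.03,-0.006,0,0,0,0.085],
  [0.036,-0.03,-0.006,0,0,0,0.085],
  [0.036,-0.03,-0.006,0,0,0,0.085],
  [0.036,-0.03,-0.006,0,0,0,0.085],
  [0.036,-0.03,-0.006,0,0,0,0.085],
  [0.036,-0.03,-0.006,0,0,0,0.085],
])

```text
time: 2.0
tool_pos: [0.4157, -0.2408, 0.2505]
tool_rot: [0.0, 0.98, 0.198, 0.0]
contact_force: [0.6, 1.2, 0.5]
gripper_width: 0.993
```

Emit:
step_arm([
  [0.036,-0.03,0,0,0,0,0.085],
  [0.036,-0.03,0,0,0,0,0.085],
  [0.036,-0.03,0,0,0,0,0.085],
  [0.036,-0.03,0,0,0,0,0.085],
  [0.03,-0.025,0,0,0,0,0.085],
  [0,0,0,0,0,0.14,0.05],
  [0,0,0,0,0,0.137,0.05],
  [0,0,0,0,0,0,0.05],
])

```text
time: 2.8
tool_pos: [0.5191, -0.0407, 0.25]
tool_rot: [0.0, 0.998, 0.062, -0.0]
contact_force: [0.1, -0.7, 0.9]
gripper_width: 0.582
```

```bash
python3 - <<'E'
from h import *
s=state();print(s["time"],s["tool_pos"],s["tool_rot"],s["gripper_width"],s["contact_force"])
c=camera_info("wrist");p,d=grab_frame("wrist");cv2.imwrite("pics/w1.png",p[:,:,::-1]);np.savez("pics/w1.npz",d=d,**c)
for q in ("plunger_knob","push_handle","load_hole","shoe_pivot"):
    for k in cut_out("wrist",q)[:2]: print(q,round(k["conf"],2),k["point"],k["mask"].sum())
E
```

```text
2.8 [ 0.51907249 -0.04074686  0.25002062] [ 5.06714551e-06  9.98077836e-01  6.19728425e-02 -5.72480669e-06] 0.5818248957423466 [ 0.14415547 -0.68368762  0.87912769]
plunger_knob 0.68 [203.3, 180.7] 594
push_handle 0.88 [295.0, 191.1] 431
shoe_pivot 0.88 [270.8, 137.6] 33722
```

View pics/w1.png

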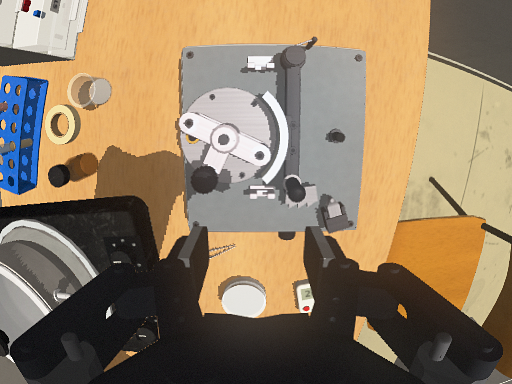

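```bash
cat >> h.py <<'E'
def wray(c,px):
    K=np.array(c["intrinsics"]);T=np.array(c["world_from_camera"])
    a=np.array([px[0]-K[0,2],px[1]-K[1,2]])/K[0,0];t=np.hypot(*a)
    r=np.array([a[0]/t*np.sin(t),a[1]/t*np.sin(t),np.cos(t)]);return T[:3,3],T[:3,:3]@r
def wpix(c,px,z):
    o,r=wray(c,px);return o+r*(z-o[2])/r[2]
E
python3 - <<'E'
from h import *
a=cv2.imread("pics/w1.png")
cv2.imwrite("pics/w1c.png",cv2.resize(a[35:240,170:375],None,fx=3.9,fy=2.9,interpolation=cv2.INTER_CUBIC)) if 0 else cv2.imwrite("pics/w1c.png",cv2.resize(a[35:235,170:370],None,fx=3,fy=3,interpolation=cv2.INTER_CUBIC))
E
```

```text
(no output)
```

View pics/w1c.png

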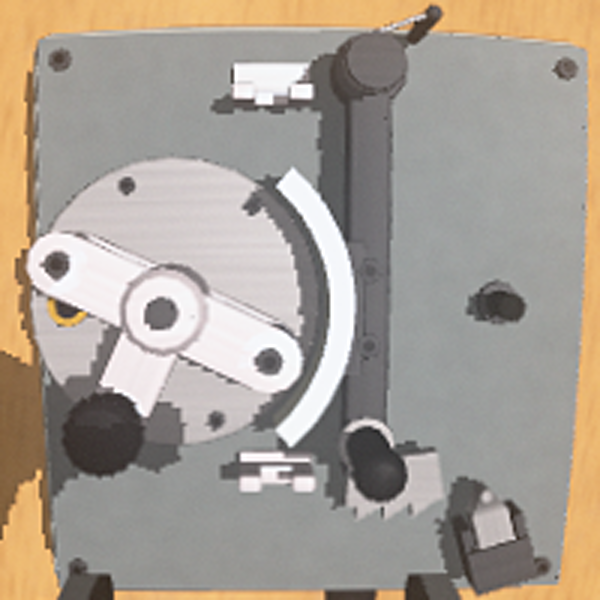

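```bash
python3 - <<'E'
from h import *
z=np.load("pics/w1.npz");c={k:z[k] for k in("intrinsics","world_from_camera")};d=z["d"]
f=lambda x,y:(170+x/3,35+y/3)
for n,p,h in (("knob",(103,433),.138),("knob",(103,433),.144),("hub",(160,312),.117),("handle top",(381,476),.143),("pivot",(370,65),.116),("load",(67,307),.072),("platectr",(167,302),.072),
 ("cFL",(57,588),.063),("cBL",(38,33),.063),("cFR",(552,575),.063),("cBR",(588,52),.063)):
    u,v=f(*p);print(n,wpix(c,(u,v),h).round(4),"depth",d[round(v),round(u)])
T=c["world_from_camera"]
for n,p in (("knob",(103,433)),("hub",(160,312)),("handle",(381,476)),("deck",(450,200)),("plate",(220,230))):
    u,v=f(*p);o,r=wray(c,(u,v));k=d[round(v),round(u)]/(T[:3,2]@r);print(n,(o+k*r).round(4))
E
```

```text
knob [0.5111 0.0098 0.138 ] depth 0.28563815
knob [0.5127 0.0089 0.144 ] depth 0.28563815
hub [ 0.5507 -0.003   0.117 ] depth 0.30597955
handle top [ 0.5092 -0.0827  0.143 ] depth 0.29157653
pivot [ 0.6447 -0.0635  0.116 ] depth 0.2857482
load [0.5437 0.0388 0.072 ] depth 0.3447813
platectr [ 0.5499 -0.001   0.072 ] depth 0.30389085
cFL [0.4183 0.0368 0.063 ] depth 0.45606762
cBL [0.6546 0.0655 0.063 ] depth 0.38198292
cFR [ 0.4509 -0.1834  0.063 ] depth 0.38831225
cBR [ 0.6788 -0.1589  0.063 ] depth 0.38222432
knob [0.5127 0.0089 0.1441]
hub [ 0.5503 -0.0027  0.1131]
handle [ 0.5089 -0.0829  0.1421]
deck [ 0.6053 -0.1081  0.0632]
plate [ 0.5805 -0.0185  0.0732]
```

Emit:
step_arm([
  [-0.002,-0.026,0.0,0,0,0,0.05],
  [0,-0.026,0.02,0,0,0,0.05],
  [0,0,0.036,0,0,0,0.05],
  [0,0,0.035,0,0,0,0.05],
  [0,0,0.025,0,0,0,0.05],
  [0,0,0.015,0,0,0,0.05],
  [0,0,0,0,0,0,0.05],
])

```text
time: 3.75
tool_pos: [0.5089, 0.0101, 0.1166]
tool_rot: [-0.0, 0.998, 0.061, -0.002]
contact_force: [-0.0, 0.6, 0.3]
gripper_width: 0.577
```

```bash
python3 - <<'E'
from h import *
s=state();print(s["time"],s["tool_pos"],s["tool_rot"],s["gripper_width"],s["contact_force"])
c=camera_info("wrist");p,d=grab_frame("wrist");cv2.imwrite("pics/w2.png",cv2.resize(p[90:330,130:380,::-1],None,fx=2.4,fy=2.4))
for q in ("plunger_knob",):
    for k in cut_out("wrist",q)[:2]: print(q,round(k["conf"],2),k["point"],k["mask"].sum(),wpix(c,k["point"],.138))
E
```

```text
3.75 [0.5089393  0.01011393 0.1165705 ] [-4.50951773e-04  9.98111183e-01  6.13897100e-02 -2.27310892e-03] 0.5771400796048283 [-0.03854352  0.61391629  0.29047803]
plunger_knob 0.93 [255.0, 228.8] 1865 [0.51140938 0.01087565 0.138     ]
plunger_knob 0.2 [255.6, 228.5] 1899 [0.51162821 0.0105706  0.138     ]
```

View pics/w2.png

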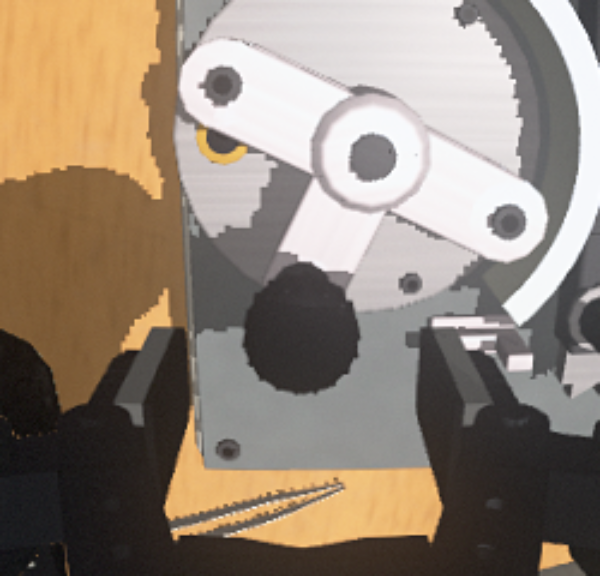

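Emit:
step_arm([
  [0.003,0,-0.001,0,0,0,0.03],
  [0,0,0,0,0,0,0.015],
  [0,0,0,0,0,0,0.015],
  [0,0,0,0,0,0,0.015],
  [0,0,0,0,0,0,0.015],
  [0,0,0,0,0,0,0.015],
])

```text
time: 4.45
tool_pos: [0.5136, 0.0105, 0.12]
tool_rot: [0.0, 0.998, 0.061, -0.0]
contact_force: [0.2, -0.8, -0.6]
gripper_width: 0.18
```

```bash
python3 - <<'E'
from h import *
s=state();print(s["time"],s["tool_pos"],s["tool_rot"],s["gripper_width"],s["contact_force"])
c=camera_info("wrist");p,d=grab_frame("wrist");cv2.imwrite("pics/w3.png",cv2.resize(p[90:330,130:380,::-1],None,fx=2.4,fy=2.4))
E
```

```text
4.45 [0.51356349 0.010501   0.12001867] [ 7.86927274e-08  9.98114821e-01  6.13742879e-02 -1.71698348e-05] 0.1800372689806002 [ 0.15981087 -0.84911744 -0.61355246]
```

View pics/w3.png

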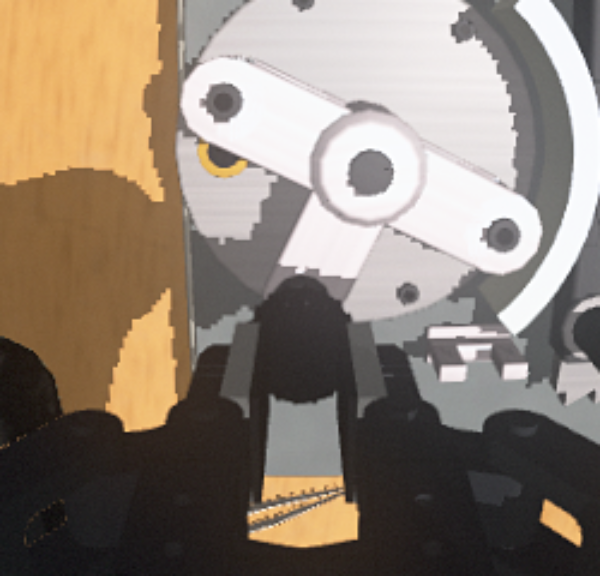

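Emit:
step_arm([
  [0,0,0,0,0,0,0.0],
  [0,0,0,0,0,0,0.0],
  [0,0,0,0,0,0,0.0],
])

```text
time: 4.8
tool_pos: [0.5136, 0.0105, 0.12]
tool_rot: [-0.0, 0.998, 0.061, -0.0]
contact_force: [-0.4, -0.8, 0.1]
gripper_width: 0.003
```

```bash
python3 - <<'E'
from h import *
s=state();print(s["time"],s["tool_pos"],s["gripper_width"],s["contact_force"])
c=camera_info("wrist");p,d=grab_frame("wrist");cv2.imwrite("pics/w4.png",cv2.resize(p[90:330,130:380,::-1],None,fx=2.4,fy=2.4))
p,d=grab_frame("side");cv2.imwrite("pics/s4.png",cv2.resize(p[60:230,120:320,::-1],None,fx=3,fy=3))
E
```

```text
4.8 [0.51358645 0.01052195 0.11997435] 0.002973394445882467 [-0.36345867 -0.75113747  0.12895408]
```

View pics/w4.png

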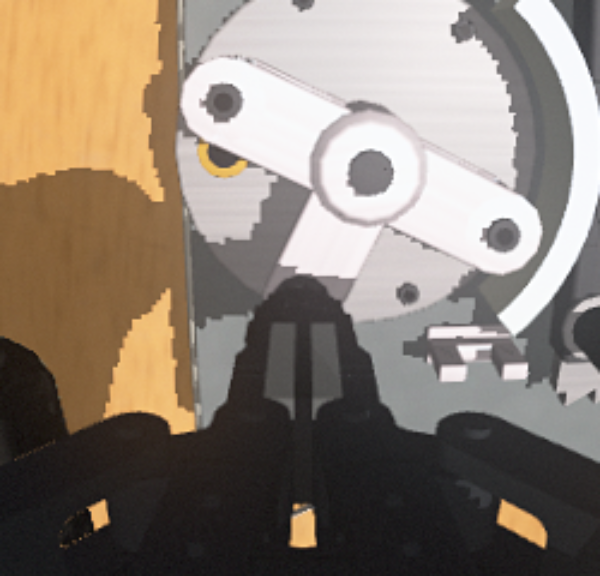

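View pics/s4.png

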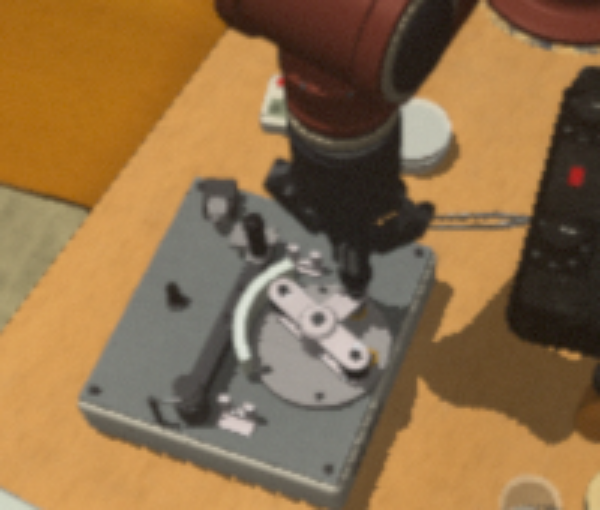

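```bash
python3 - <<'E'
from h import *
c=camera_info("wrist");T=np.array(c["world_from_camera"]);p,d=grab_frame("wrist")
def at(x,y):
    u,v=130+x/2.4,90+y/2.4;o,r=wray(c,(u,v));k=d[round(v),round(u)]/(T[:3,2]@r);return (o+k*r).round(4)
for n,q in (("padL",(282,335)),("padL",(282,360)),("padL",(282,390)),("padR",(325,360)),("gap",(303,350)),("knob",(303,285)),("knob",(303,300)),("knob",(303,312)),("knob",(260,330)),("side",(350,340)),("side",(365,380)),("rib",(250,370)),("hub",(372,172)),("armtop",(225,100))): print(n,at(*q))
print(T.round(3).tolist())
s=state();print(s['time'],s['joint_pos'])
E
```

```text
padL [0.5235 0.0158 0.1612]
padL [0.5234 0.0154 0.1726]
padL [0.5227 0.0151 0.1831]
padR [0.5244 0.0076 0.1727]
gap [0.524  0.0116 0.1685]
knob [0.5233 0.0115 0.1289]
knob [0.5231 0.0115 0.1386]
knob [0.5215 0.0113 0.1422]
knob [0.5156 0.0205 0.1414]
side [ 5.157e-01 -3.000e-04  1.417e-01]
side [ 5.212e-01 -4.000e-04  1.729e-01]
rib [0.5183 0.0212 0.1679]
hub [ 0.5502 -0.003   0.1131]
armtop [0.5637 0.0365 0.1098]
[[0.122, -0.957, -0.264, 0.58], [-0.993, -0.117, -0.032, 0.019], [0.0, 0.266, -0.964, 0.292], [0.0, 0.0, 0.0, 1.0]]
4.95 [-1.24512217e-01 -1.51382096e-01  1.94957316e+00  7.05824429e-06
  1.34342414e+00  1.32351197e+00]
```

```bash
python3 - <<'E'
from h import *
z=np.load("pics/w1.npz");c={k:z[k] for k in("intrinsics","world_from_camera")};d=z["d"];T=c["world_from_camera"]
for u in (188,195,200,205,207,310,315,320):
  for v in (228,232,240,250):
    o,r=wray(c,(u,v));k=d[v,u]/(T[:3,2]@r);q=(o+k*r)
    if q[2]>.15: print(u,v,q.round(3))
c=camera_info("side");p,d=grab_frame("side");T=np.array(c["world_from_camera"]);K=np.array(c["intrinsics"])
v,u=np.mgrid[:384,:512];P=np.stack([(u-K[0,2])/K[0,0]*d,(v-K[1,2])/K[1,1]*d,d],-1)@T[:3,:3].T+T[:3,3]
for vv in range(110,162,3):
    print(vv,[P[vv,uu].round(3).tolist() for uu in (234,237,240)])
E
```

```text
188 240 [ 0.526 -0.01   0.304]
188 250 [ 0.526 -0.011  0.313]
195 228 [ 0.525 -0.01   0.289]
195 232 [ 0.525 -0.011  0.294]
195 240 [ 0.525 -0.012  0.302]
195 250 [ 0.526 -0.014  0.313]
200 228 [ 0.526 -0.013  0.29 ]
200 232 [ 0.526 -0.013  0.294]
200 240 [ 0.526 -0.015  0.303]
200 250 [ 0.522 -0.015  0.305]
205 228 [ 0.525 -0.015  0.287]
205 232 [ 0.524 -0.015  0.289]
205 240 [ 0.52  -0.015  0.29 ]
205 250 [ 0.516 -0.016  0.294]
207 232 [ 0.521 -0.015  0.283]
207 240 [ 0.517 -0.016  0.284]
207 250 [ 0.514 -0.016  0.289]
310 228 [ 0.533 -0.066  0.289]
310 232 [ 0.532 -0.065  0.294]
310 240 [ 0.53  -0.064  0.299]
310 250 [ 0.526 -0.065  0.301]
315 228 [ 0.533 -0.068  0.289]
315 232 [ 0.533 -0.067  0.294]
315 240 [ 0.532 -0.066  0.302]
315 250 [ 0.531 -0.065  0.311]
320 228 [ 0.533 -0.071  0.289]
320 232 [ 0.533 -0.07   0.294]
320 240 [ 0.533 -0.068  0.304]
320 250 [ 0.532 -0.066  0.313]
110 [[0.543, 0.029, 0.336], [0.539, 0.033, 0.334], [0.533, 0.036, 0.329]]
113 [[0.542, 0.028, 0.325], [0.54, 0.033, 0.326], [0.535, 0.037, 0.323]]
116 [[0.545, 0.029, 0.321], [0.542, 0.034, 0.32], [0.5
[... 411 characters left out ...]
28, 0.024, 0.235], [0.528, 0.031, 0.239]]
137 [[0.518, 0.01, 0.2], [0.529, 0.024, 0.225], [0.527, 0.03, 0.226]]
140 [[0.521, 0.011, 0.193], [0.523, 0.02, 0.202], [0.522, 0.027, 0.205]]
143 [[0.523, 0.012, 0.184], [0.526, 0.022, 0.196], [0.523, 0.027, 0.194]]
146 [[0.524, 0.012, 0.173], [0.523, 0.019, 0.177], [0.517, 0.024, 0.173]]
149 [[0.523, 0.011, 0.158], [0.522, 0.018, 0.162], [0.518, 0.024, 0.161]]
152 [[0.522, 0.01, 0.143], [0.519, 0.016, 0.144], [0.517, 0.023, 0.146]]
155 [[0.522, 0.009, 0.13], [0.523, 0.018, 0.137], [0.519, 0.024, 0.135]]
158 [[0.518, 0.006, 0.107], [0.517, 0.014, 0.112], [0.512, 0.019, 0.108]]
161 [[0.524, 0.009, 0.104], [0.522, 0.017, 0.108], [0.517, 0.022, 0.103]]
```

```bash
python3 - <<'E'
from h import *
c=camera_info("wrist");T=np.array(c["world_from_camera"]);p,d=grab_frame("wrist")
for u in (245,248,261,264,267):
  for v in range(216,240,2):
    o,r=wray(c,(u,v));k=d[v,u]/(T[:3,2]@r);print(u,v,(o+k*r).round(4),p[v,u])
E
```

```text
245 216 [0.5203 0.0175 0.135 ] [58 52 52]
245 218 [0.5207 0.0174 0.139 ] [59 53 53]
245 220 [0.5201 0.0173 0.1404] [59 53 52]
245 222 [0.5198 0.0172 0.1426] [57 51 50]
245 224 [0.5196 0.0171 0.145 ] [71 67 67]
245 226 [0.5223 0.0171 0.1544] [92 89 88]
245 228 [0.5229 0.017  0.1582] [88 85 83]
245 230 [0.5225 0.0169 0.1598] [89 84 82]
245 232 [0.5232 0.0168 0.1637] [86 82 79]
245 234 [0.5234 0.0168 0.1664] [88 84 83]
245 236 [0.5231 0.0167 0.168 ] [87 84 82]
245 238 [0.5234 0.0166 0.1708] [86 84 81]
248 216 [0.5219 0.0159 0.1385] [63 58 58]
248 218 [0.5214 0.0158 0.1403] [61 57 56]
248 220 [0.521  0.0157 0.1424] [58 53 54]
248 222 [0.5205 0.0156 0.1438] [58 53 53]
248 224 [0.5193 0.0155 0.1438] [72 67 69]
248 226 [0.5228 0.0156 0.1551] [90 86 85]
248 228 [0.5232 0.0155 0.1586] [90 87 85]
248 230 [0.5233 0.0155 0.1613] [87 83 83]
248 232 [0.5234 0.0154 0.1638] [86 83 82]
248 234 [0.5229 0.0153 0.1649] [86 83 82]
248 236 [0.5234 0.0153 0.1682] [86 82 82]
248 238 [0.5231 0.0153 0.1699] [85 83 81]
261 216 [0.5224 0.0087 0.1376] [65 58 59]
261 218 [0.5224 0.0088 0.1407] [66 59 62]
261 220 
[... 719 characters left out ...]
42 0.0079 0.1611] [94 91 90]
264 232 [0.5243 0.008  0.1637] [93 92 91]
264 234 [0.5241 0.008  0.1656] [92 91 90]
264 236 [0.5247 0.0082 0.1692] [93 91 90]
264 238 [0.5241 0.0081 0.17  ] [91 89 88]
267 216 [0.5209 0.005  0.1323] [64 62 62]
267 218 [0.5212 0.0052 0.1363] [64 60 62]
267 220 [0.5213 0.0053 0.1398] [65 60 60]
267 222 [0.5206 0.0052 0.141 ] [60 55 58]
267 224 [0.5199 0.0052 0.1423] [76 73 73]
267 226 [0.5243 0.0063 0.1559] [97 95 95]
267 228 [0.5241 0.0063 0.158 ] [97 93 92]
267 230 [0.5247 0.0065 0.1619] [97 96 94]
267 232 [0.5245 0.0066 0.1638] [97 93 93]
267 234 [0.5248 0.0067 0.167 ] [92 92 91]
267 236 [0.5243 0.0067 0.1679] [92 90 90]
267 238 [0.5243 0.0068 0.1702] [90 88 88]
```

Emit:
step_arm([
  [0,0,0,0,0,0,0.05],
  [-0.002,0,0,0,0,0,0.05],
  [0,0,0,0,0,0,0.05],
  [0,0,0,0,0,0,0.05],
  [0,0,0.014,0,0,0,0.05],
  [0,0,0.014,0,0,0,0.05],
  [0,0,0,0,0,0,0.05],
])

```text
time: 5.75
tool_pos: [0.5091, 0.0106, 0.0882]
tool_rot: [-0.001, 0.998, 0.061, -0.003]
contact_force: [0.3, -0.1, -0.4]
gripper_width: 0.585
```

```bash
python3 - <<'E'
from h import *
s=state();print(s["time"],s["tool_pos"],s["gripper_width"],s["contact_force"])
c=camera_info("wrist");T=np.array(c["world_from_camera"]);p,d=grab_frame("wrist")
cv2.imwrite("pics/w5.png",cv2.resize(p[90:330,130:380,::-1],None,fx=2.4,fy=2.4))
for k in cut_out("wrist","plunger_knob")[:1]: print(k["conf"],k["point"],wpix(c,k["point"],.138))
for u in (194,198,202,206,306,310,314):
  for v in range(216,250,4):
    o,r=wray(c,(u,v));k=d[v,u]/(T[:3,2]@r);q=o+k*r
    if q[2]>.11: print(u,v,q.round(4));break
E
```

```text
5.75 [0.50905884 0.01056116 0.08823423] 0.5845507589315216 [ 0.30698271 -0.07465575 -0.37166693]
0.94 [256.9, 255.0] [0.51067766 0.0102098  0.138     ]
194 228 [0.5155 0.042  0.1271]
198 228 [0.5154 0.0401 0.1263]
202 228 [0.5163 0.0379 0.1275]
206 228 [0.5152 0.0364 0.1244]
306 228 [ 0.5212 -0.0133  0.1242]
310 228 [ 0.5228 -0.0144  0.1277]
314 228 [ 0.5232 -0.0163  0.128 ]
```

View pics/w5.png

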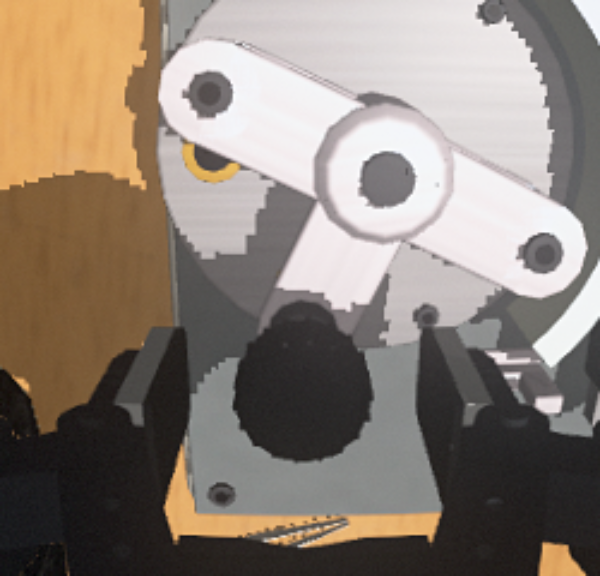

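Emit:
step_arm([
  [0,0,0.003,0,0,0,0.03],
  [0,0,0,0,0,0,0.0],
  [0,0,0,0,0,0,0.0],
  [0,0,0,0,0,0,0.0],
  [0,0,0,0,0,0,0.0],
])

```text
time: 6.35
tool_pos: [0.5116, 0.0103, 0.0893]
tool_rot: [-0.0, 0.998, 0.061, 0.0]
contact_force: [-1.9, 0.5, 1.4]
gripper_width: 0.275
```

```bash
python3 - <<'E'
from h import *
s=state();print(s["time"],s["tool_pos"],s["gripper_width"],s["contact_force"])
c=camera_info("wrist");T=np.array(c["world_from_camera"]);p,d=grab_frame("wrist")
cv2.imwrite("pics/w6.png",cv2.resize(p[90:330,130:380,::-1],None,fx=2.4,fy=2.4))
E
```

```text
6.35 [0.51162766 0.01030172 0.08925089] 0.27545881778712145 [-1.93675403  0.51509101  1.4139244 ]
```

View pics/w6.png

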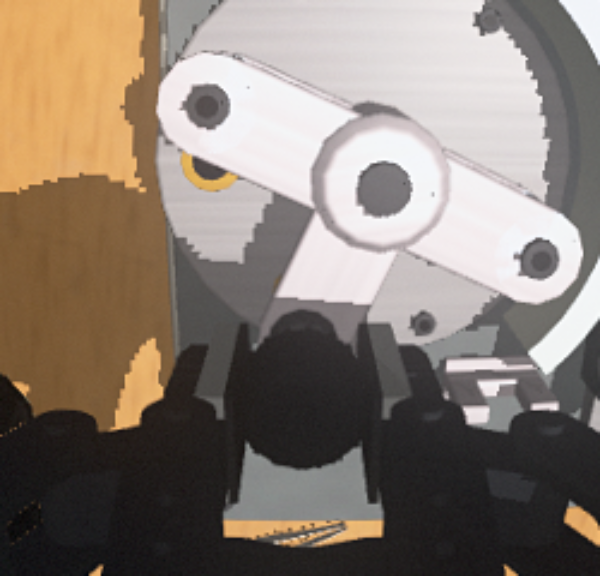

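Emit:
step_arm([
  [0,0,-0.004,0,0,0,0.0],
  [0,0,-0.004,0,0,0,0.0],
  [0,0,-0.003,0,0,0,0.0],
  [0,0,0,0,0,0,0.0],
  [0,0,0,0,0,0,0.0],
])

```text
time: 6.9
tool_pos: [0.5113, 0.0103, 0.0994]
tool_rot: [-0.0, 0.998, 0.061, -0.0]
contact_force: [1.9, 0.5, -7.7]
gripper_width: 0.271
```

Emit:
step_arm([
  [0,0,-0.0015,0,0,0,0.0],
  [0.0029,-0.0052,0,0,0,0,0.0],
  [0.0036,-0.0048,0,0,0,0,0.0],
  [0.0042,-0.0042,0,0,0,0,0.0],
  [0.0048,-0.0035,0,0,0,0,0],
  [0.0052,-0.0028,0,0,0,0,0],
  [0.0056,-0.0021,0,0,0,0,0],
  [0,0,0,0,0,0,0],
])

```text
time: 7.7
tool_pos: [0.5357, 0.0366, 0.1015]
tool_rot: [-0.0, 0.998, 0.062, 0.0]
contact_force: [2.3, -0.0, -7.8]
gripper_width: 0.274
```

```bash
python3 - <<'E'
from h import *
s=state();print(s["time"],s["tool_pos"],s["gripper_width"],s["contact_force"])
c=camera_info("wrist");T=np.array(c["world_from_camera"]);p,d=grab_frame("wrist")
cv2.imwrite("pics/w7.png",cv2.resize(p[90:330,130:380,::-1],None,fx=2.4,fy=2.4))
E
```

```text
7.7 [0.53568313 0.03658752 0.1014949 ] 0.2741923369744417 [ 2.27479193 -0.01438395 -7.84044069]
```

View pics/w7.png

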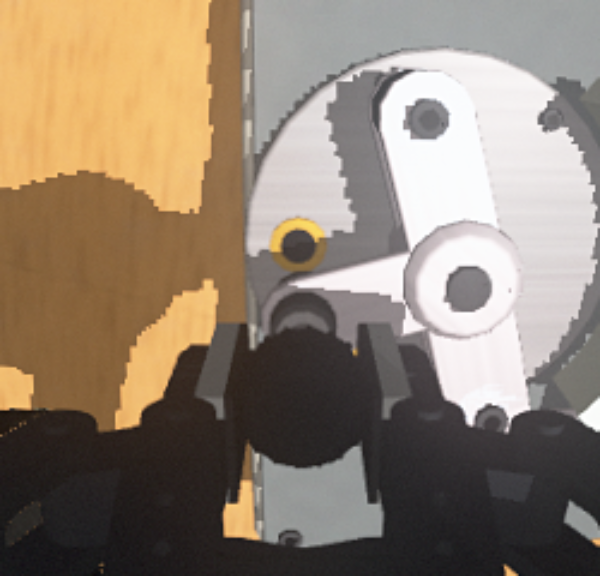

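```bash
python3 - <<'E'
from h import *
c=camera_info("wrist")
f=lambda x,y:(130+(x+.5)/2.4-.5,90+(y+.5)/2.4-.5)
h=wpix(c,f(298,245),.072);b=wpix(c,f(467,288),.117);b2=wpix(c,f(462,272),.112)
s=state();k=s["tool_pos"]
print(h,b,b2,np.hypot(*(h-b)[:2]),np.hypot(*(k-b)[:2]))
g=lambda v:np.degrees(np.arctan2(v[1],v[0]))
for o in (b,b2,np.array([.5512,-.0026,0])): print(g(h-o),g(k-o), g(np.array([.5113,.0103,0])-o))
d=(h-k)[:2];print(d, "tool:",d@[.9923,.1237],d@[.1237,-.9923])
# circle fit of ellipse brass
E
```

```text
[0.54435265 0.03904365 0.072     ] [ 0.55146438 -0.00069968  0.117     ] [ 5.53770668e-01 -1.03667840e-04  1.12000000e-01] 0.04037460757863948 0.040476565338432156
100.14522576035247 113.17425378954329 164.68414725793775
103.5270941993022 116.47445037366785 166.2357940130147
99.33743811948338 111.82659071569269 162.0835508643687
[0.00881696 0.00253273] tool: 0.009062367871762348 -0.0014225653590087463
```

Emit:
step_arm([
  [0.0049,-0.0011,0,0,0,0,0.0],
  [0.0049,-0.0004,0,0,0,0,0.0],
  [0,0,0.003,0,0,0,0],
  [0,0,0.003,0,0,0,0],
  [0,0,0,0,0,0,0],
])

```text
time: 8.25
tool_pos: [0.5446, 0.0389, 0.0952]
tool_rot: [-0.0, 0.998, 0.061, 0.0]
contact_force: [0.9, 2.6, -6.9]
gripper_width: 0.275
```

```bash
python3 - <<'E'
from h import *
s=state();print(s["time"],s["tool_pos"],s["gripper_width"],s["contact_force"],s["ft_torque"])
c=camera_info("wrist");T=np.array(c["world_from_camera"]);p,d=grab_frame("wrist")
cv2.imwrite("pics/w8.png",cv2.resize(p[90:330,130:380,::-1],None,fx=2.4,fy=2.4))
E
```

```text
8.25 [0.544579   0.03894568 0.09522665] 0.27484997099953556 [ 0.88344251  2.61887342 -6.90111068] [ 0.3431011  -0.13523056 -0.01434483]
```

View pics/w8.png

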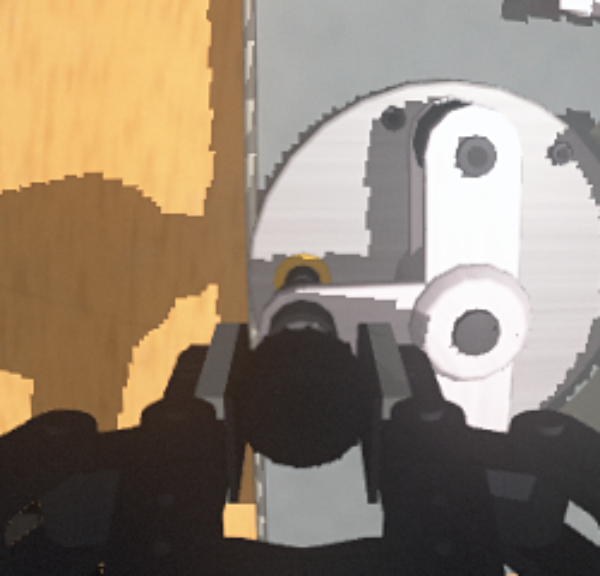

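Emit:
step_arm([
  [0,0,0.003,0,0,0,0.0],
  [0,0,0.002,0,0,0,0.0],
  [0,0,0,0,0,0,0],
])

```text
time: 8.6
tool_pos: [0.545, 0.0389, 0.0907]
tool_rot: [-0.0, 0.998, 0.061, 0.001]
contact_force: [1.7, 4.1, -6.2]
gripper_width: 0.272
```

Emit:
step_arm([
  [0,0,0.001,0,0,0,0.0],
  [0,0,0,0,0,0,0.05],
  [0,0,0,0,0,0,0.05],
  [0,0,0,0,0,0,0.05],
  [0,0,0,0,0,0,0.05],
])

```text
time: 9.1
tool_pos: [0.545, 0.0382, 0.0903]
tool_rot: [0.0, 0.998, 0.061, 0.001]
contact_force: [0.2, 0.4, -0.6]
gripper_width: 0.579
```

```bash
python3 - <<'E'
from h import *
s=state();print(s["time"],s["tool_pos"],s["gripper_width"],s["contact_force"],s["ft_torque"])
c=camera_info("wrist");T=np.array(c["world_from_camera"]);p,d=grab_frame("wrist")
cv2.imwrite("pics/w9.png",cv2.resize(p[90:330,130:380,::-1],None,fx=2.4,fy=2.4))
m=cut_out("wrist","plunger_knob")[0];print(m["conf"],m["point"])
v,u=np.nonzero(m["mask"]);q=[]
for a,b in zip(u,v):
    o,r=wray(c,(a,b));k=d[b,a]/(T[:3,2]@r);q.append(o+k*r)
q=np.array(q);print(np.percentile(q[:,2],[50,70,80,90,95]))
E
```

```text
9.1 [0.54504662 0.03818783 0.09032124] 0.5787925958597508 [ 0.19205588  0.43779147 -0.64002398] [-0.01640646  0.02292073 -0.020227  ]
0.82 [255.6, 254.3]
[0.14324007 0.14376921 0.14400859 0.14429139 0.14451951]
```

View pics/w9.png

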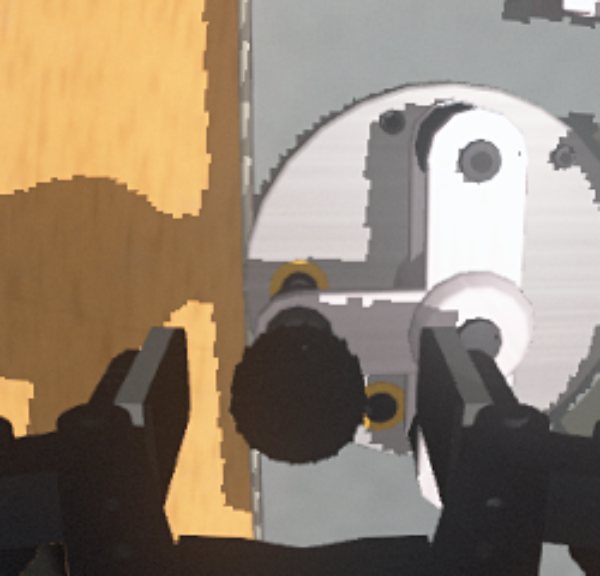

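Emit:
step_arm([
  [0,0,-0.03,0,0,0,0.05],
  [0,0,-0.045,0,0,0,0.05],
  [-0.015,0.035,-0.015,0,0,0,0.05],
  [-0.018,0.04,0,0,0,0,0.05],
  [-0.018,0.04,0,0,0,0,0.05],
  [0,0,0,0,0,0,0.05],
  [0,0,0,0,0,0,0.05],
])

```text
time: 9.9
tool_pos: [0.5078, -0.0825, 0.1796]
tool_rot: [-0.0, 0.998, 0.06, 0.0]
contact_force: [-0.2, -0.1, 1.3]
gripper_width: 0.588
```

```bash
python3 - <<'E'
from h import *
s=state();print(s["time"],s["tool_pos"],s["gripper_width"],s["contact_force"],s["ft_torque"])
c=camera_info("wrist");T=np.array(c["world_from_camera"]);p,d=grab_frame("wrist")
cv2.imwrite("pics/w10.png",cv2.resize(p[90:330,130:380,::-1],None,fx=2.4,fy=2.4))
m=cut_out("wrist","push_handle")[0];print(m["conf"],m["point"],wpix(c,m["point"],.13))
q=[]
for b in range(60,260,2):
  for a in range(140,380,2):
    o,r=wray(c,(a,b));k=d[b,a]/(T[:3,2]@r);q.append(o+k*r)
q=np.array(q);h=np.array([.509,-.083]);e=q[:,:2]-h;x=e@[.9923,.1237];y=e@[-.1237,.9923]
np.set_printoptions(suppress=True)
for yb in range(-60,70,10):
    print(yb,[ (lambda m: round(float(q[m,2].max()),3) if m.any() else 0)((abs(x-xb/1000)<.005)&(abs(y-yb/1000)<.005)) for xb in (-20,-10,0,10,20,30)])
k=(q[:,2]>.139)&(q[:,2]<.148);print(q[k].mean(0),k.sum(),q[k].min(0),q[k].max(0))
E
```

```text
9.9 [ 0.5077872  -0.08249309  0.17961512] 0.5879637418302921 [-0.227392   -0.14241928  1.25298372] [ 0.02165035 -0.02980231 -0.03149411]
0.57 [255.2, 193.8] [ 0.50943068 -0.0817678   0.13      ]
-60 [0.065, 0.065, 0.064, 0.064, 0.064, 0.065]
-50 [0.086, 0.064, 0.065, 0.065, 0.064, 0.065]
-40 [0.065, 0.065, 0.241, 0.253, 0.064, 0.065]
-30 [0.086, 0.085, 0.241, 0.255, 0.064, 0.065]
-20 [0.085, 0.222, 0.239, 0.249, 0.064, 0.064]
-10 [0.085, 0.141, 0.142, 0.096, 0.092, 0.092]
0 [0, 0.142, 0.144, 0.141, 0.094, 0.095]
10 [0.065, 0.141, 0.142, 0.137, 0.101, 0.103]
20 [0.091, 0.067, 0.1, 0.102, 0.102, 0.101]
30 [0.09, 0.222, 0.24, 0.255, 0.073, 0.074]
40 [0.091, 0.067, 0.24, 0.252, 0.074, 0.074]
50 [0.091, 0.066, 0.076, 0.073, 0.074, 0.074]
60 [0.064, 0.064, 0.106, 0.106, 0.106, 0.107]
[ 0.50825296 -0.08293333  0.14149719] 90 [ 0.4998508  -0.09138018  0.13902369] [ 0.51550003 -0.07502458  0.14395156]
```

View pics/w10.png

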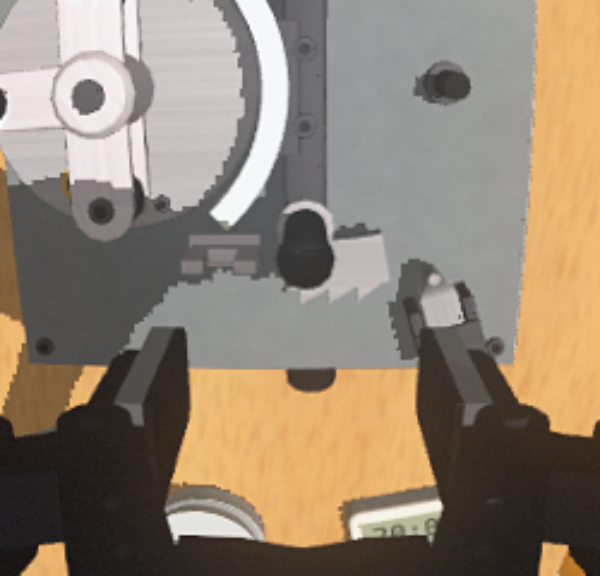

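Emit:
step_arm([
  [0.001,0,0.03,0,0,0,0.05],
  [0,0,0.035,0,0,0,0.05],
  [0,0,0.025,0,0,0,0.05],
  [0,0,0.016,0,0,0,0.05],
  [0,0,0,0,0,0,0.05],
  [0,0,0,0,0,0,0.03],
  [0,0,0,0,0,0,0.0],
  [0,0,0,0,0,0,0.0],
])

```text
time: 10.8
tool_pos: [0.5104, -0.0828, 0.0754]
tool_rot: [0.002, 0.998, 0.062, 0.002]
contact_force: [0.0, -4.6, 0.7]
gripper_width: 0.186
```

Emit:
step_arm([
  [0,0,0,0,0,0,0.0],
  [0,0,0,0,0,0,0.0],
])

```text
time: 11.0
tool_pos: [0.5104, -0.0827, 0.0754]
tool_rot: [0.001, 0.998, 0.061, 0.002]
contact_force: [0.4, -4.2, 4.4]
gripper_width: 0.187
```

```bash
python3 - <<'E'
from h import *
s=state();print(s["time"],s["tool_pos"],s["gripper_width"],s["contact_force"],s["ft_torque"])
p,d=grab_frame("wrist")
cv2.imwrite("pics/w11.png",cv2.resize(p[90:330,130:380,::-1],None,fx=2.4,fy=2.4))
E
```

```text
11.0 [ 0.5104078  -0.08266237  0.07535734] 0.1871174699361402 [ 0.37502017 -4.24706321  4.36698125] [-0.63508882 -0.09226611  0.01431398]
```

View pics/w11.png

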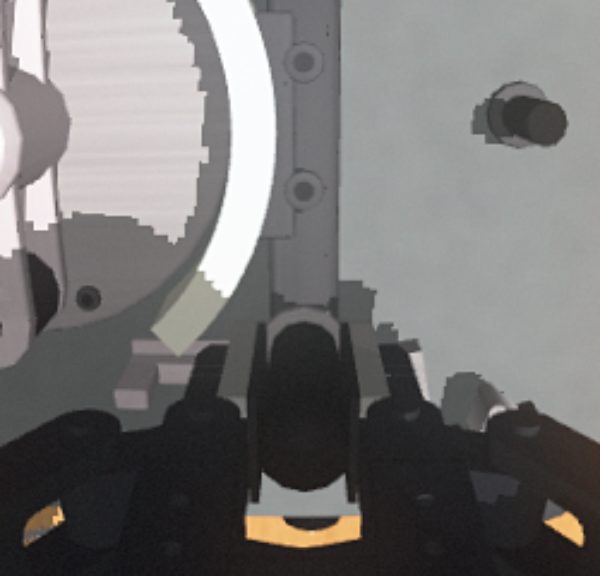

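Emit:
step_arm([
  [0.0003,0.0092,0,0,0,0,0.0],
  [0.0009,0.0092,0,0,0,0,0.0],
  [0.0015,0.0091,0,0,0,0,0.0],
  [0.0021,0.009,0,0,0,0,0.0],
  [0.0027,0.0088,0,0,0,0,0.0],
  [0.0032,0.0087,0,0,0,0,0.0],
  [0,0,0,0,0,0,0.0],
  [0,0,0,0,0,0,0.0],
])

```text
time: 11.85
tool_pos: [0.5256, -0.1314, 0.0751]
tool_rot: [-0.003, 0.998, 0.061, -0.001]
contact_force: [-7.3, 7.8, 13.2]
gripper_width: 0.186
```

```bash
python3 - <<'E'
from h import *
s=state();print(s["time"],s["tool_pos"],s["joint_vel"].round(4),s["gripper_width"],s["contact_force"],s["ft_torque"])
a=s["tool_pos"]-np.array([.5104,-.0827,.0754]);print("tool",a[:2]@[.9923,.1237],a[:2]@[.1237,-.9923], np.arcsin(a[:2]@[.1237,-.9923]/.142))
p,d=grab_frame("wrist")
cv2.imwrite("pics/w12.png",cv2.resize(p[40:330,130:400,::-1],None,fx=2,fy=2))
p,d=grab_frame("scene")
cv2.imwrite("pics/sc12.png",cv2.resize(p[120:340,170:370,::-1],None,fx=2.7,fy=2.7))
E
```

```text
11.85 [ 0.52563941 -0.13137605  0.0751479 ] [ 0.0031 -0.0048  0.0037 -0.0002  0.0019  0.0004] 0.18604427825870756 [-7.3156999   7.81965282 13.17767385] [1.16423095 1.08123239 0.00272633]
tool 0.009100840122538926 0.05018635938713769 0.3612299428159673
```

View pics/w12.png

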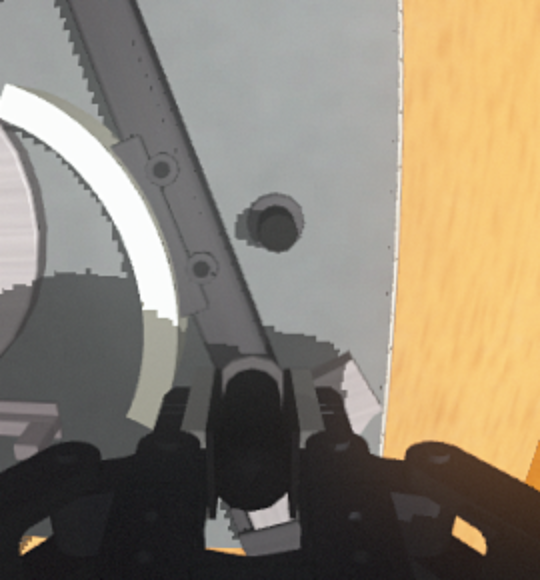

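View pics/sc12.png

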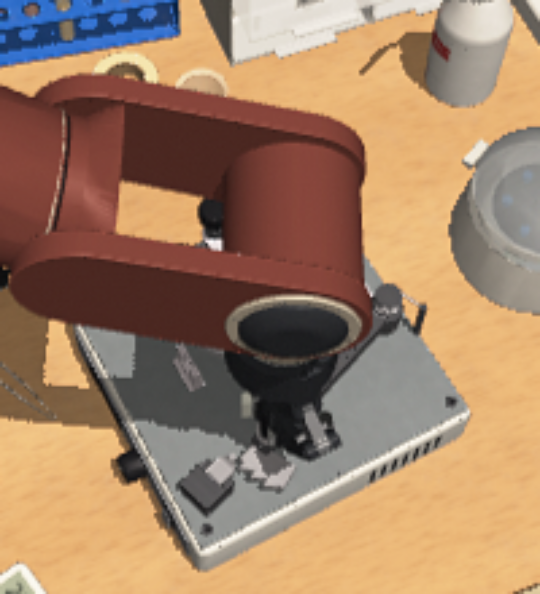

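Emit:
step_arm([
  [0.0009,0.0024,-0.0005,0,0,0,0.0],
  [0.0009,0.0024,-0.0005,0,0,0,0.0],
  [0,0,0,0,0,0,0.0],
  [0,0,0,0,0,0,0.0],
])

```text
time: 12.35
tool_pos: [0.5275, -0.1351, 0.0752]
tool_rot: [-0.004, 0.998, 0.061, -0.001]
contact_force: [-6.7, 9.2, 11.0]
gripper_width: 0.188
```

```bash
python3 - <<'E'
from h import *
s=state();print(s["time"],s["tool_pos"],s["joint_vel"].round(4),s["gripper_width"],s["contact_force"],s["ft_torque"])
a=s["tool_pos"]-np.array([.5104,-.0827,.0754]);print("tool",a[:2]@[.9923,.1237],a[:2]@[.1237,-.9923], np.arcsin(a[:2]@[.1237,-.9923]/.142))
c=camera_info("wrist");T=np.array(c["world_from_camera"]);p,d=grab_frame("wrist")
cv2.imwrite("pics/w13.png",cv2.resize(p[0:330,130:400,::-1],None,fx=1.8,fy=1.8))
# arm top points z ~.085-.095
q=[]
for b in range(20,190):
  for a in range(130,330):
    if d[b,a]<=0: continue
    o,r=wray(c,(a,b));k=d[b,a]/(T[:3,2]@r);q.append([*(o+k*r),a,b])
q=np.array(q);np.save("pics/q.npy",q)
k=(q[:,2]>.087)&(q[:,2]<.097);w=q[k];print(k.sum(),w[:,:3].min(0),w[:,:3].max(0))
l=cv2.fitLine(w[:,:2].astype(np.float32),cv2.DIST_HUBER,0,.01,.01).ravel();print(l,np.degrees(np.arctan2(l[1],l[0])))
h=s["tool_pos"];pv=np.array([.6465,-.065]);v=pv-h[:2];print("pivot bearing",np.degrees(np.arctan2(v[1],v[0])),np.hypot(*v))
E
```

```text
12.35 [ 0.52754433 -0.135115    0.07522387] [ 0.0008 -0.0004  0.0025  0.0006  0.002   0.0002] 0.18753687262281346 [-6.72146706  9.17683862 10.95089647] [ 1.28511941  0.88235041 -0.03696969]
tool 0.010528579443273973 0.05413215355501593 0.3911073165931308
6026 [ 0.54947892 -0.13815752  0.08700418] [ 0.63949016 -0.05697028  0.09698957]
[ 0.847832    0.5302649   0.5930823  -0.09749408] 32.023354
pivot bearing 30.515998841453037 0.13808173337137955
```

View pics/w13.png

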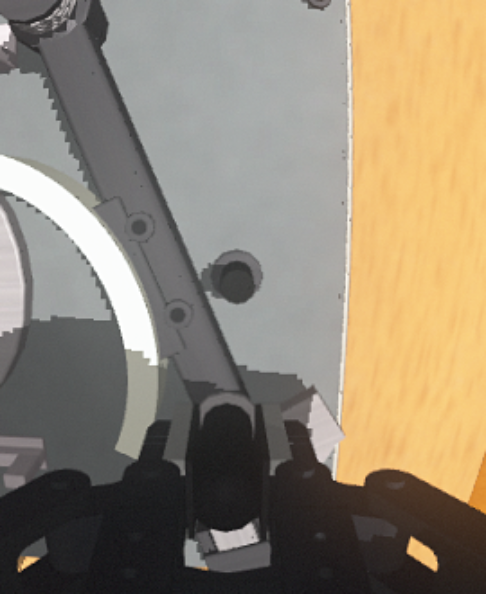

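```bash
python3 - <<'E'
from h import *
c=camera_info("scene");p,d=grab_frame("scene");T=np.array(c["world_from_camera"]);K=np.array(c["intrinsics"])
u,v=proj(c,[.545,.039,.144]);print(u,v);
for du in(-2,0,2):
  for dv in (-3,0,3):
    a,b=round(u)+du,round(v)+dv
    print((T[:3,:3]@(d[b,a]*np.array([(a-K[0,2])/K[0,0],(b-K[1,2])/K[1,1],1]))+T[:3,3]).round(3),p[b,a])
s=state();print(s["time"],s["contact_force"],s["tool_pos"])
print(job_done())
E
```

```text
249.2987989122384 195.88692583256122
[ 0.496 -0.082  0.366] [86 43 37]
[0.539 0.038 0.148] [34 33 34]
[0.537 0.032 0.146] [36 34 35]
[ 0.499 -0.083  0.366] [76 39 33]
[0.544 0.038 0.145] [33 33 35]
[0.542 0.032 0.143] [34 32 34]
[ 0.502 -0.083  0.364] [58 31 26]
[0.548 0.037 0.145] [33 32 35]
[0.546 0.03  0.144] [36 34 36]
12.45 [-6.38508726  9.62242272  9.91224646] [ 0.527529   -0.13507201  0.07522277]
the job is handed in; nothing more can be done
None
```

The job is handed in at 12.45 s. The rotor is in the load hole with the plunger down, and the gripper is holding the shoe arm back past the last tooth.

- **Plunger and rotor:** I gripped the knob, lifted it about 11 mm, turned the rotor about 65° clockwise and lowered the plunger into the load hole. After I let go, the wrist camera put the knob top at 144 mm, which is its home height. The scene camera read about 145 mm there just before hand-in.
- **Shoe arm:** I gripped the upright handle and pushed it back along its arc. The final swing is about 0.39 rad from how far the tool moved, and about 0.40 rad from a line fitted to the arm in the wrist picture. The wrist force from the spring is about 11 N sideways, and the joints were still.
- **Pawl:** I did not see it drop behind the last tooth. I infer it from the swing, which is well past the 0.33 rad click.
- **Bystanders:** I did not check the vial, beaker and tape against their starting places. The gripper was kept well away from them.

**What disagreed:**
- The real fingertips sat about 34 mm above the reported tool point, so the first grasp closed in the air above the knob. I measured the tip height from the depth picture, corrected for it and tried again.
- The wrist also showed about 10 N upward while holding the handle. I did not find the cause.

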